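# Blind-stamp a book cover in the seal press

### The arm

A 6-joint arm with a two-finger parallel gripper is mounted at the origin on a cart in front of the work surface, level with it; the furniture and walls round the work are solid. World frame = base frame: x ahead of the robot, y to its left, z up, the work surface at z = 0. Lengths are in mm, angles in rad, forces in N, time in s.
With the tool pointing down it reaches from about 350 to 850 mm from the base axis. Payload 8.1 kg.
Tool frame: the origin (TCP) lies at the very end of the fingers, on their centre line; the grasp point (between the pads) lies 19 mm behind it (bot.tcp_to_grasp is the distance from the TCP to the grasp point, in mm); z points along the fingers, y is the line along which they close (so a half turn about z gives the same grasp; the last joint's range is limited). The gripper opens to 85 mm and grips with 20 to 120 N. Pads are 22 mm wide; open, the fingers measure 114 mm over their backs; the gripper's body (76 mm by 85 mm) begins 54 mm behind the grasp point. The pads swing forward as they close: fully open they stand 13 mm farther back than shut.
Start: joints at [1.198, 0.13, 1.488, -0, 1.523, -0.085], TCP at [170.284, 575.333, 231.292] pointing down, gripper open.
Joint ranges: [-2.96, 2.96], [-0.89, 2.26], [0.02, 2.5], [-1.34, 4.48], [0, 2.73], [-2.66, 2.66]. Speed limits (rad/s): [2.39, 2.39, 2.79, 3.14, 3.14, 3.14].

### API

Orientations are given as [roll, pitch, yaw] about the fixed x, y, z axes, in that order (R = Rz(yaw) Ry(pitch) Rx(roll)).
In Python, from cell import bot gives the robot as it stands.
- The arm moves only by the tool servo_tool, never from a script. Its arguments are lists of equal length, an entry for each row: "dp": the shift along the world's x, y, z in cm, a list of three; "roll": the turn about the world's z in degrees. In form: {"dp": [[x, y, z], ...], "roll": [roll, ...]}. A call has exactly 8 rows; each row shifts and turns the commanded pose from where the row before left it; what a row does not reach is not made up. A row lasts 1/8 s, in which the tool goes at most 62.5 mm and 10.7 degrees, less where a joint would pass 70% of its speed; a pose out of reach is approached as far as the arm can. A call is refused whole if a number of a shift passes 6.25 or a number of a turn 10.7, either way. A call with a gripper value outside its range is refused whole. "grip" is the opening, from 0 (shut) to 1 (fully open), set as the call begins (left out, the last holds). The fingers move at their own pace and stop on an object; "grip_force" is the grip in N (left out, the last holds). Time passes only in rows, so rows that do not move let the fingers close, or fill a call up. It gives the time, the measured TCP pose, the force, the opening and the grip force at its end, in the units of the state.
- bot.get_obs(): the state, without advancing time (a new reading comes with each control period).
- bot.get_image(name): name is "side" or "top"; returns (picture, depth): 420x560x3 uint8, red, green, blue; 420x560 float32, mm along the optical axis (not along the pixel's ray), 0 where there is no reading.
- bot.calibration(name): a dict with "fovy" (degrees; the focal length in pixels is half the picture's height over the tangent of half this angle, whatever the lens; pixels are square), "cx", "cy" (the principal point, pixels), "view" (4x4, takes a point from world to camera coordinates). Camera axes: x right, y up, looking along -z (the intrinsics and any distortion apply to the point x, -y, -z); pixel columns grow to the right and rows downward; lengths in mm; the calibration is good to about 2 mm. A picture is of the moment at which its call begins. calibration takes no time and is no camera call.
- bot.close_job(): hands the job in; it is judged then, once.
Trained networks look in the newest picture that a camera, given by its name, has taken for a name from the list of things; names that differ only in an ending like _2 or _b are one class to them, and where a whole thing is asked for, a point or a joint stands for the part that bears it (a point fixed in the world has none). Each returns a list of dicts, best first, with "confidence" (0 to 1); they miss things now and then, are a little off and sometimes report something else, mostly with a low value. They report only what shows in the picture. A call takes as long as a camera call. They do not tell look-alikes from the thing itself.
- bot.look_for(camera, target): "centre" ([column, row] in pixels, amid what is visible of it).
- bot.spot_point(camera, target): "centre" ([column, row] in pixels: a listed point, or the origin of a listed thing).
The state is a dict: "clock": time; "joint_pos": joint angles; "dq": joint speeds; "joint_efforts": joint torques, N m; "eef_pos": TCP position; "eef_rot": TCP orientation; "force": force on the tool from outside, world axes, zero at the start; "moment": the same for the moment, N m; "gripper_width": finger opening in mm; "gripper_force": force on a finger pad.
Only numpy, scipy, OpenCV 4.12 (cv2) and the standard library are available. Lean on these libraries where they do the work, as an engineer would, in place of code of your own. Each camera call takes 0.05 s, during which the arm holds its last target. There are 200 camera calls.

### The job

Blind-stamp the seal on the small tan leather book that lies in front of the ramp. Slide it along the desk and up the ramp, over the brass lip and onto the bed of the seal press, until it lies flat behind the lip and presses in the sprung pad of the end gauge by about two millimetres; push gently, the pad must take up the push without being driven to its stop. Then press the lever knob down by feel until the die bites firmly into the cover without crushing it, and let the lever come back up, with the book left where it is, still touching the pad. Do not lift or drop the book, and leave the hand stamp, the ink bottle and the stone tumbler alone.

Things in the scene. Friction and masses are not known exactly. Their poses are not given: they have to be found in the camera images.
- feed_table: Fixed dark wood feed table with the green seal press built into it. Origin: on the desk straight below the press's ram. +x points from the ram to the press column, -x to the lever knob; the book is fed towards -y. The level steel bed is 18.5 mm above the desk, from y = 112 to -113 mm. Brass guide strips 8 mm high stand on the bed at both sides, 111 mm apart.
- lip_middle (a point): Middle of the brass lip's drop edge, on top; feed-table point (0, 112, 22.5) mm. The lip is flat, 22.5 mm above the desk, from y = 118 to 112 mm, then drops square by 4 mm to the bed. A book that still tilts up over the lip may run into the side of the ram; backing off a little lets it settle flat.
- ramp_foot (a point): Middle of the ramp's lower edge, at desk height; feed-table point (0, 268, 0) mm. The ramp, 156 mm wide, rises straight from here to 22.5 mm high at y = 118 mm. Guide strips 8 mm high stand on it at both sides, 111 mm apart at the lip, flaring to about 139 mm apart at the foot.
- book_center (a point): Centre of the tan leather book lying flat, 105 x 150 x 20 mm (its own x, y, z), 0.14 to 0.28 kg; 10 mm above its underside. Its long y axis lies roughly along the feed table's y; the trailing end, the one to push on, is at its +y.
- gauge: End gauge: steel block 34 x 22 x 26 mm, origin under it on the bed, at feed-table (0, -93, 18.5) mm. A rod along +y bears a round sprung pad, 17 mm across, 10 mm above the bed. The free pad's face is 33 to 51 mm in front (+y) of this origin, set anew each time: feel for it. Its damped spring gives 3.5 N/mm and ends hard after 3.5 mm; sliding the book takes 1 to 3 N more.
- die_face (a point): Middle of the round die under the press's ram, 34 mm across, facing down; above the feed-table origin, 23.5 mm over the bed when up. It sinks 73 mm per rad of the lever, so 3.5 mm (0.048 rad) to meet a book 20 mm thick. 18 to 55 N on the cover is a good bite.
- knob_top (a point): Top of the black knob at the end of the press lever, where to push down; the knob is about 24 mm wide and 40 mm long. Feed-table point (-128, 0, 186) mm when up. It sinks about 10 mm before the die meets the book. About 2 N on the knob move it against the return spring; every further newton gives about 3 N at the die.
- press_lever (a joint): Angle of the press lever in rad, 0 up, growing to 0.19 as the knob is pushed down; the knob is 213 mm from the pivot. A spring brings the lever back up when it is let go.
- stamp_center (a point): Wooden hand stamp with a turned knob, standing, 30 x 46 x 78 mm, its mid-height. Leave it alone.
- ink_center (a point): Blue ink bottle with a black cap, 53 x 52 x 64 mm, its mid-height. Leave it alone.
- tumbler_center (a point): Mottled stone tumbler, 70 mm across and 109 mm high, its mid-height. Leave it alone.
There are look-alikes about, which are no part of the job. Of the things that look like the part that bears book_center, the larger one is meant.

How it is judged (in metres and radians):
On the way, in this order (a step that is already met when the one before it is completed fails the run):
1. the book lies flat on the bed behind the lip and presses the gauge pad in with at least 4 N (z of book_center in the frame of feed_table between 0.026 and 0.03 m and y of book_center in the frame of feed_table between 0.006 and 0.0355 m and x of book_center in the frame of feed_table between -0.006 and 0.006 m and angle between book_center's own z axis and vertical below 0.015 rad and angle between the y axis of book_center and the y axis of feed_table, either way round below 0.04 rad and contact force between book and gauge above 4 N), for 0.2 s.
2. the die presses the seated book's cover with at least 18 N (z of book_center in the frame of feed_table between 0.026 and 0.03 m and y of book_center in the frame of feed_table between 0.006 and 0.0355 m and x of book_center in the frame of feed_table between -0.006 and 0.006 m and angle between book_center's own z axis and vertical below 0.015 rad and angle between the y axis of book_center and the y axis of feed_table, either way round below 0.04 rad and contact force between press_ram and book above 18 N), for 0.3 s.
At the end, for the whole second after the job is handed in: The book lies flat on the bed between the guide strips, wholly past the lip, square with the bed within 0.04 rad, at rest and still touching the gauge pad (more than 0.1 N); the lever is back up (under 0.02 rad) (z of book_center in the frame of feed_table between 0.026 and 0.03 m and y of book_center in the frame of feed_table between 0.006 and 0.0355 m and x of book_center in the frame of feed_table between -0.006 and 0.006 m and angle between book_center's own z axis and vertical below 0.015 rad and angle between the y axis of book_center and the y axis of feed_table, either way round below 0.04 rad and contact force between book and gauge above 0.1 N and value of joint press_lever below 0.02 rad and linear speed of book below 0.01 m/s).
It fails at once if the gauge pad is pushed with more than 13 N (contact force between book and gauge above 13 N).
It fails at once if the die presses on the book with more than 55 N (contact force between press_ram and book above 55 N).
It fails at once if the fingers push on the book with more than 22 N (contact force between the fingers and book above 22 N).
It fails at once if the book is lifted or tipped up (height (world z) of book_center above 0.058 m or angle between book_center's own z axis and vertical above 0.3 rad).
It fails at once if the hand stamp, ink bottle or tumbler is shifted more than 20 mm (distance of any of stamp_center, ink_center, tumbler_center from where it was at the start of the episode above 0.02 m).
It also fails if it takes over 64 s, if anything falls off the work surface, if the arm or the gripper's body presses on something with over 40 N, if the wrist force passes 120 N, or if a joint passes its speed limit or range.

## Working session

There is one attempt and no reset: what is moved stays moved. The work goes in short steps, Python scripts to look and compute and a tool call to move; the robot and the scene stay as the last step left them, time stands still between calls to the robot, and variables do not carry over. Pictures are saved under pics/ and viewed, at most 10 in all, crops included, and the job is handed in when it is done.

Besides the shell and the picture viewer there is one more tool, called after ">>>" as a command line: name --pt "numbers of a row" for each row, then --argument value for the rest. servo_tool: Moves the arm, as the interface text tells. Its arguments: {"type":"object","properties":{"dp":{"type":"array"},"roll":{"type":"array"},"grip":{"type":"number"},"grip_force":{"type":"number"}},"required":["dp","roll"]}

```bash
ls; mkdir -p pics
cat > h.py <<'E'
import numpy as np, cv2
from cell import bot
def pix2w(cam,u,v,depth):
    c=bot.calibration(cam); f=210/np.tan(np.radians(c["fovy"])/2)
    p=np.array([(u-c["cx"])/f*depth, -(v-c["cy"])/f*depth, -depth,1])
    return (np.linalg.inv(np.array(c["view"]))@p)[:3]
def w2pix(cam,P):
    c=bot.calibration(cam); f=210/np.tan(np.radians(c["fovy"])/2)
    p=np.array(c["view"])@np.append(P,1)
    return np.array([c["cx"]+f*p[0]/-p[2], c["cy"]-f*p[1]/-p[2]])
def ray(cam,u,v,z):
    a=pix2w(cam,u,v,100);b=pix2w(cam,u,v,1000)
    return a+(b-a)*(z-a[2])/(b[2]-a[2])
def save(im,n): cv2.imwrite(n,cv2.cvtColor(im,cv2.COLOR_RGB2BGR))
E
python3 - <<'E'
from h import *
np.set_printoptions(precision=1,suppress=True)
for c in("top","side"):
    im,d=bot.get_image(c); save(im,f"pics/{c}0.png"); np.save(f"{c}_d.npy",d)
    k=bot.calibration(c);print({x:k[x] for x in k if x!="view"}, np.linalg.inv(np.array(k["view"]))[:3])
    for t in("book_center","lip_middle","ramp_foot","knob_top","gauge","die_face","feed_table","stamp_center","ink_center","tumbler_center"):
        for r in bot.spot_point(c,t)[:3]:
            u,v=r["centre"]; dd=d[min(419,max(0,int(v))),min(559,max(0,int(u)))]
            print(c,t,round(r["confidence"],2),np.round([u,v],1),pix2w(c,u,v,dd))
print(bot.get_obs())
E
```

```text
pics
{'fovy': 55.23510094902673, 'cx': 275.6651015010533, 'cy': 212.12715949933772} [[  -0.     1.    -0.   458.6]
 [  -1.    -0.    -0.   -60. ]
 [  -0.     0.     1.  1161.5]]
top book_center 0.9 [218.8 206.6] [532.4 102.7  22.6]
top book_center 0.69 [137.4 209.6] [527.5 336.4  16.4]
top lip_middle 0.81 [304.5 195.7] [ 560.1 -141.5   22.8]
top ramp_foot 0.86 [251.6 201.3] [548.   10.7  -1.3]
top knob_top 0.73 [363.4 238.4] [ 439.7 -270.2  188.6]
top gauge 0.7 [379.  187.5] [ 576.6 -344.7   58.7]
top gauge 0.33 [218.2 208.1] [528.5 105.2  17.2]
top die_face 0.45 [251.8 200.4] [550.2   9.8   4.3]
top die_face 0.4 [349.  193.6] [ 555.1 -250.2  121.1]
top feed_table 0.71 [342.4 191.3] [ 568.1 -244.5   53.2]
top feed_table 0.34 [413. 204.] [ 528.8 -432.1   73. ]
top stamp_center 0.59 [413.8 207. ] [ 520.6 -433.7   73.9]
top ink_center 0.82 [398.7 171.3] [ 619.9 -398.4   64.8]
top tumbler_center 0.77 [193.3 267.2] [361.2 177.9  12.9]
{'fovy': 43.436939203549194, 'cx': 285.1878948543096, 'cy': 202.2941884231275} [[   0.     0.8   -0.6 -500.8]
 [  -1.     0.     0.   -62.9]
 [   0.     0.6
[... 563 characters left out ...]
.1 -257.5   25.1]
side feed_table 0.18 [263.1 220.6] [542.5   4.5   3.3]
side stamp_center 0.61 [392.6 220.9] [ 520.8 -444.    45.2]
side ink_center 0.74 [383.2 195.3] [ 615.9 -417.9   64.8]
side ink_center 0.16 [365.5 209.4] [ 560.6 -352.2   55.4]
side tumbler_center 0.17 [347.9 214.3] [ 448.9 -270.   184.5]
{'clock': 1.1, 'joint_pos': array([ 1.2,  0.1,  1.5, -0. ,  1.5, -0.1]), 'dq': array([-0., -0.,  0., -0.,  0.,  0.]), 'joint_efforts': array([  0. , -56.9, -50.1,  -0. ,   0. ,   0. ]), 'eef_pos': array([170.3, 575.3, 231.3]), 'eef_rot': array([3.1, 0. , 2.9]), 'force': array([-0.5, -1. , -0.3]), 'moment': array([-0., -0., -0.]), 'gripper_force': 0.0, 'gripper_width': 85.30017906395547}
```

View pics/top0.png

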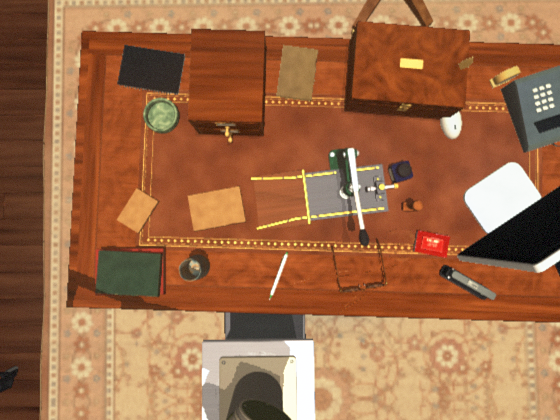

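View pics/side0.png

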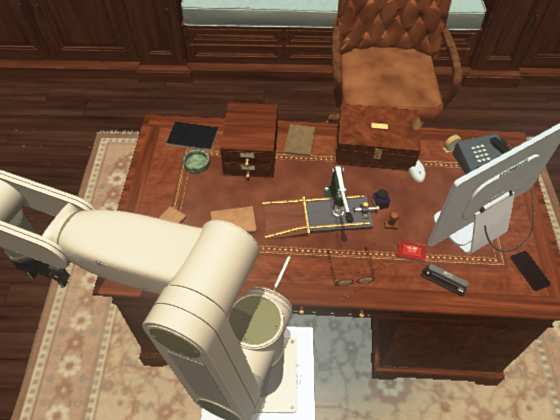

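Run:
```python
from h import *
np.set_printoptions(precision=1,suppress=True)
im=cv2.cvtColor(cv2.imread("pics/top0.png"),cv2.COLOR_BGR2RGB)
cr=cv2.resize(im[145:250,180:420],None,fx=3.3,fy=3.3,interpolation=cv2.INTER_CUBIC); save(cr,"pics/crop1.png")
hsv=cv2.cvtColor(im,cv2.COLOR_RGB2HSV)
print("book hsv",hsv[208,217],hsv[200,205],"bg",hsv[208,170],hsv[230,217])
# book mask by similarity
def rect(seed):
    ref=im[seed[1]-4:seed[1]+4,seed[0]-4:seed[0]+4].reshape(-1,3).mean(0)
    m=(np.abs(im.astype(float)-ref).max(2)<38).astype(np.uint8)
    m=cv2.morphologyEx(m,cv2.MORPH_OPEN,np.ones((3,3)))
    n,l=cv2.connectedComponents(m); m=(l==l[seed[1],seed[0]]).astype(np.uint8)
    c=max(cv2.findContours(m,0,1)[0],key=cv2.contourArea)
    b=cv2.boxPoints(cv2.minAreaRect(c)); w=np.array([ray("top",u,v,20) for u,v in b])[:,:2]
    print(b,w,w.mean(0),[np.linalg.norm(w[i]-w[i-1]) for i in range(4)],[np.degrees(np.arctan2(*(w[i]-w[i-1]))) for i in range(4)])
rect((217,208));rect((137,210))
y=((hsv[...,0]>22)&(hsv[...,0]<34)&(hsv[...,1]>140)&(hsv[...,2]>150)).astype(np.uint8)
y[:,:245]=0;y[:,392:]=0;y[:165]=0;y[232:]=0
pts=np.argwhere(y)[:,::-1]
for nm,sel,z in(("lip",(abs(pts[:,0]-306)<5)&(abs(pts[:,1]-196)<22),22.5),("up",(pts[:,0]>314)&(pts[:,1]<188),26.5),("low",(pts[:,0]>314)&(pts[:,1]>196),26.5),("rup",(pts[:,0]<300)&(pts[:,1]<190),19),("rlow",(pts[:,0]<300)&(pts[:,1]>200),19)):
    p=pts[sel]
    if len(p)<5: print(nm,len(p));continue
    w=np.array([ray("top",a,b,z)[:2] for a,b in p]); vx,vy,x0,y0=cv2.fitLine(w.astype(np.float32),cv2.DIST_HUBER,0,.01,.01).ravel()
    print(nm,len(p),"through",x0,y0,"dir(deg from +y toward +x)",np.degrees(np.arctan(vx/vy)) if abs(vy)>1e-6 else 90,w.min(0),w.max(0))
```

```text
book hsv [ 16 160 225] [ 16 155 229] bg [ 10 174 161] [ 10 188 145]
[[186.9 195.2]
 [238.6 185.8]
 [245.  220.8]
 [193.2 230.2]] [[566.4 194. ]
 [591.3  46.1]
 [491.   28.9]
 [466.3 176.3]] [528.8 111.3] [np.float64(101.6961205640582), np.float64(150.03684055872722), np.float64(101.78499462781726), np.float64(149.39270375916016)] [np.float64(79.9239404188214), np.float64(170.45472440896032), np.float64(-99.71298158229315), np.float64(-9.509683809029312)]
[[116.  219.5]
 [135.9 187.7]
 [157.2 201. ]
 [137.3 232.8]] [[499.8 395.9]
 [590.  339.5]
 [551.  278.6]
 [461.1 335.1]] [525.5 337.3] [np.float64(72.06489468728978), np.float64(106.34284642650145), np.float64(72.34051827273831), np.float64(106.15750045896372)] [np.float64(32.4853960037412), np.float64(122.00749250247716), np.float64(-147.36933896097295), np.float64(-57.844702918228776)]
lip 22 through 556.4321 -142.86209 dir(deg from +y toward +x) 86.579475 [ 499.3 -147.7] [ 619.3 -135.3]
up 31 through 627.3434 -258.21167 dir(deg from +y toward +x) -5.275806 [ 581.5 -364.5] [ 639.  -172.1]
low 43 through 513.1994 -265.4729 dir(deg from +y toward +x) -5.97519 [ 501.5 -348.6] [ 522.1 -181.2]
rup 80 through 613.5608 -58.970352 dir(deg from +y toward +x) -1.4606265 [ 609.8 -127. ] [620.   10.5]
rlow 65 through 484.832 -63.7983 dir(deg from +y toward +x) -14.6643915 [ 467.3 -125. ] [499.9  -5. ]
```

View pics/crop1.png

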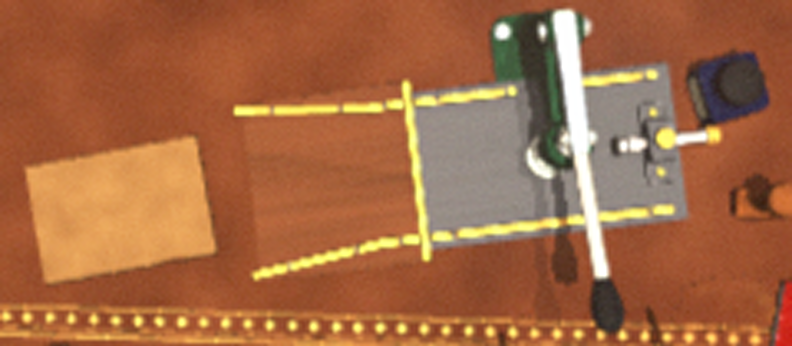

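The picture shows three candidates: the larger tan book at (217,208), the smaller tan one at (137,210), and the brown book at (297,72). I'm taking the larger tan one in front of the ramp. The crop confirms this, with the book at crop (120,208). Feed table: origin ≈ (570,-257), yaw ≈ 6°. The book is at yaw ≈ 9.6°.

>>> servo_tool --pt "4.3 -4.4 0" --pt "4.3 -4.4 0" --pt "4.3 -4.4 0" --pt "4.3 -4.4 0" --pt "4.3 -4.4 0" --pt "4.3 -4.4 0" --pt "4.3 -4.4 0" --pt "4.3 -4.4 0" --roll '[-8.75, -8.75, -8.75, -8.75, -8.75, -8.75, -8.75, -8.75]' --grip 0.5

```text
clock: 2.1
eef_pos: [515.5, 221.7, 231.6]
eef_rot: [3.141, -0.0, 1.627]
force: [0.4, 0.8, -0.5]
gripper_width: 42.6
gripper_force: 0.0
```

>>> servo_tool --pt "-0.1 0 -4" --pt "0 0 -4" --pt "0 0 -4" --pt "0 0 -4" --pt "0 0 -3" --pt "0 0 -2" --pt "0 0 -1" --pt "0 0 -0.5" --roll '[0, 0, 0, 0, 0, 0, 0, 0]'

```text
clock: 3.1
eef_pos: [513.8, 223.5, 6.6]
eef_rot: [3.141, -0.0, 1.632]
force: [-0.0, 0.0, 0.4]
gripper_width: 42.9
gripper_force: 0.0
```

>>> servo_tool --pt "0.6 -1.0 0" --pt "0.1 -0.8 0" --pt "0.06 -0.5 0" --pt "0.06 -0.5 0" --pt "0.06 -0.5 0" --pt "0.06 -0.6 0" --pt "0.06 -0.6 0" --pt "0.06 -0.6 0" --roll '[2.5, 0, 0, 0, 0, 0, 0, 0]'

```text
clock: 4.1
eef_pos: [523.8, 172.0, 6.2]
eef_rot: [-3.141, -0.0, 1.676]
force: [0.5, 1.0, 2.0]
gripper_width: 42.7
gripper_force: 1.0
```

```bash
cat >> h.py <<'E'
O=np.array([569.8,-257.0]); th=np.radians(6.0); X=np.array([np.cos(th),np.sin(th)]); Y=np.array([-np.sin(th),np.cos(th)])
def loc(p): d=np.array(p[:2])-O; return np.array([d@X,d@Y])
def wor(x,y): return O+x*X+y*Y
def book(n=None,z=20):
    im,d=bot.get_image("top")
    if n: save(im,n)
    h=cv2.cvtColor(im,cv2.COLOR_RGB2HSV)
    m=((abs(h[...,0].astype(int)-16)<4)&(h[...,1]>110)&(h[...,1]<185)&(h[...,2]>165)).astype(np.uint8)
    m[:170]=0;m[240:]=0;m[:,:165]=0;m[:,372:]=0
    m=cv2.morphologyEx(m,cv2.MORPH_OPEN,np.ones((3,3)))
    c=max(cv2.findContours(m,0,1)[0],key=cv2.contourArea)
    w=np.array([ray("top",u,v,z)[:2] for u,v in cv2.boxPoints(cv2.minAreaRect(c))])
    l=np.array([loc(p) for p in w]); e=max((l[1]-l[0],l[2]-l[1]),key=np.linalg.norm); e=e*np.sign(e[1])
    print("book local ctr",l.mean(0),"y-range",l[:,1].min(),l[:,1].max(),"x-range",l[:,0].min(),l[:,0].max(),"yaw rel deg",np.degrees(np.arctan2(-e[0],e[1])))
    o=bot.get_obs(); print("tcp local",loc(o["eef_pos"]),o["eef_pos"][2],"F",o["force"],o["clock"])
E
python3 -c "
from h import *
book()"
```

```text
book local ctr [ -7.67712363 306.5217485 ] y-range 269.13001482176776 343.7500653616432 x-range -59.54236651115106 44.177345126216196 yaw rel deg 89.69638886572508
tcp local [ -0.92340784 430.72266297] 6.184121276536569 F [-0.4879352  -0.48191005  0.29409513] 4.15
```

>>> servo_tool --pt "0.12 -0.9 0" --pt "0.14 -1.0 0" --pt "0.16 -1.0 0" --pt "0.16 -1.0 0" --pt "0.16 -1.0 0" --pt "0.16 -1.0 0" --pt "0.16 -1.0 0" --pt "0.16 -1.0 0" --roll '[1, 1, 1, 0, 0, 0, 0, 0]'

```text
clock: 5.15
eef_pos: [536.2, 92.6, 6.3]
eef_rot: [-3.142, 0.0, 1.728]
force: [0.4, 0.5, 0.2]
gripper_width: 42.8
gripper_force: 0.6
```

```bash
python3 -c "
from h import *
book('pics/t1.png',25)"
```

```text
book local ctr [  2.6109418  231.93736478] y-range 185.5285652932558 278.5391409677338 x-range -51.09651192795981 56.35254555131674 yaw rel deg -87.38935594820447
tcp local [  3.22197277 350.14265711] 6.310923410200575 F [ 1.35134986 -0.44878485 -0.07157019] 5.2
```

>>> servo_tool --pt "0.16 -1.0 0" --pt "0.16 -1.0 0" --pt "0.16 -1.0 0" --pt "0.16 -1.0 0" --pt "0.14 -1.0 0" --pt "0.12 -0.8 0" --pt "0.1 -0.7 0.1" --pt "0.08 -0.6 0.2" --roll '[0, 0, 0, 0, -1, -1, -1, 0]'

```text
clock: 6.2
eef_pos: [546.8, 21.9, 9.3]
eef_rot: [-3.141, -0.0, 1.675]
force: [-0.1, 1.3, 0.1]
gripper_width: 43.0
gripper_force: 0.5
```

```bash
python3 -c "
from h import *
book('pics/t2.png',35)"
```

```text
book local ctr [6.01052733e-02 1.69003317e+02] y-range 117.02564724811822 220.89150953569998 x-range -52.48790286347315 52.627768499524414 yaw rel deg 89.82296479776156
tcp local [  6.58049176 279.16247149] 9.663844219254976 F [ 0.22364218 -0.29291501 -1.1402885 ] 6.25
```

>>> servo_tool --pt "0.08 -0.8 0.12" --pt "0.08 -0.8 0.12" --pt "0.08 -0.8 0.12" --pt "0.08 -0.8 0.12" --pt "0.08 -0.8 0.12" --pt "0.08 -0.8 0.12" --pt "0.08 -0.8 0.12" --pt "0.08 -0.8 0.12" --roll '[0, 0, 0, 0, 0, 0, 0, 0]'

```text
clock: 7.25
eef_pos: [553.4, -42.1, 19.1]
eef_rot: [3.141, -0.0, 1.676]
force: [-0.6, 3.8, 2.5]
gripper_width: 42.5
gripper_force: 1.9
```

```bash
python3 -c "
from h import *
book('pics/t3.png',45)"
```

```text
book local ctr [-0.88958285 98.25357774] y-range 54.06150079942815 142.54525520582317 x-range -52.843654696751145 51.08308359160299 yaw rel deg 89.94501754292105
tcp local [  6.22377913 214.38881508] 19.24057269436574 F [-0.56321213  1.13511112  1.94383944] 7.3
```

>>> servo_tool --pt "0.03 -0.25 0.08" --pt "0.03 -0.25 0.08" --pt "0.03 -0.25 0.08" --pt "0.03 -0.25 0.08" --pt "0.02 -0.2 0.08" --pt "0.02 -0.2 0.08" --pt "0.02 -0.2 0.08" --pt "0.02 -0.2 0.08" --roll '[0, 0, 0, 0, 0, 0, 0, 0]'

```text
clock: 8.3
eef_pos: [555.3, -59.8, 25.4]
eef_rot: [3.142, 0.0, 1.676]
force: [-0.5, 2.4, -0.1]
gripper_width: 42.4
gripper_force: 0.8
```

```bash
cat >> h.py <<'E'
def heights():
    im,d=bot.get_image("top"); c=bot.calibration("top")
    for x in(-25,25):
        o=[]
        for y in range(20,240,12):
            P=np.append(wor(x,y),40); u,v=np.round(w2pix("top",P)).astype(int)
            o.append((y,int(round(pix2w("top",u,v,d[v,u])[2]))))
        print(x,o)
E
python3 -c "
from h import *
book('pics/t4.png',45);heights()"
```

```text
book local ctr [-0.41333101 76.26817889] y-range 35.31557463262081 117.22134113400824 x-range -52.35508070756137 51.545632048149855 yaw rel deg 89.89833205666577
tcp local [  6.31236578 197.40092167] 25.533569615383538 F [-0.53797929  1.14039351  0.20040717] 8.35
-25 [(20, 18), (32, 21), (44, 51), (56, 50), (68, 46), (80, 46), (92, 46), (104, 46), (116, 464), (128, 463), (140, 464), (152, 410), (164, 406), (176, 401), (188, 235), (200, 234), (212, 7), (224, 8), (236, 8)]
25 [(20, 23), (32, 17), (44, 55), (56, 51), (68, 47), (80, 45), (92, 44), (104, 447), (116, 450), (128, 440), (140, 438), (152, 436), (164, 434), (176, 433), (188, 433), (200, 432), (212, 429), (224, 429), (236, 430)]
```

>>> servo_tool --pt "0.02 -0.2 0" --pt "0.02 -0.2 0" --pt "0.02 -0.2 0" --pt "0 0 0" --pt "-0.02 0.2 0.0" --pt "-0.03 0.3 0" --pt "-0.03 0.3 0" --pt "0 0 0" --roll '[0, 0, 0, 0, 0, 0, 0, 0]'

```text
clock: 9.4
eef_pos: [555.0, -57.4, 25.3]
eef_rot: [-3.142, -0.0, 1.676]
force: [0.4, 0.4, -0.1]
gripper_width: 42.9
gripper_force: 0.0
```

```bash
python3 -c "
from h import *
book('pics/t5.png',43);heights()"
```

```text
book local ctr [-1.52955073 72.46749353] y-range 25.058777151310267 119.67112993570434 x-range -53.430272190152664 50.36218742171684 yaw rel deg 88.46538829660835
tcp local [  6.19747856 199.97628247] 25.29280921804666 F [ 0.15321415 -0.07883609  0.38554537] 9.45
-25 [(20, 17), (32, 36), (44, 42), (56, 40), (68, 38), (80, 42), (92, 43), (104, 42), (116, 461), (128, 464), (140, 465), (152, 413), (164, 409), (176, 403), (188, 232), (200, 243), (212, 228), (224, 7), (236, 7)]
25 [(20, 21), (32, 44), (44, 40), (56, 40), (68, 41), (80, 40), (92, 41), (104, 450), (116, 451), (128, 448), (140, 432), (152, 436), (164, 435), (176, 435), (188, 433), (200, 434), (212, 432), (224, 430), (236, 429)]
```

>>> servo_tool --pt "-0.5 -0.05 0.27" --pt "0.05 -0.5 0" --pt "0.05 -0.5 0" --pt "0.1 -0.8 0" --pt "0.1 -1.0 0" --pt "0.1 -1.0 0" --pt "0.1 -1.0 0" --pt "0.1 -0.8 0" --roll '[0, 0, 0, 0, 0, 0, 0, 0]'

```text
clock: 10.5
eef_pos: [556.1, -115.0, 27.9]
eef_rot: [-3.142, -0.0, 1.675]
force: [1.3, 0.8, -0.6]
gripper_width: 42.9
gripper_force: 0.4
```

```bash
python3 -c "
from h import *
book('pics/t6.png',41);heights()"
```

```text
book local ctr [-30.61776013  14.18583526] y-range -3.760294835098703 32.104117041555746 x-range -53.30035505410125 -7.930783515347644 yaw rel deg 82.69577755983038
tcp local [  1.31700521 141.83971653] 28.077129489934308 F [ 0.0327913  -0.53683573 -0.71822543] 10.55
-25 [(20, 45), (32, 460), (44, 463), (56, 1162), (68, 427), (80, 424), (92, 418), (104, 1162), (116, 407), (128, 393), (140, 274), (152, 241), (164, 16), (176, 21), (188, 15), (200, 10), (212, 396), (224, 480), (236, 485)]
25 [(20, 448), (32, 448), (44, 440), (56, 441), (68, 440), (80, 440), (92, 438), (104, 439), (116, 437), (128, 435), (140, 436), (152, 433), (164, 429), (176, 426), (188, 360), (200, 466), (212, 466), (224, 468), (236, 1)]
```

>>> servo_tool --pt "0.02 -0.2 0" --pt "0.02 -0.2 0" --pt "0.02 -0.2 0" --pt "0.02 -0.2 0" --pt "0.02 -0.2 0" --pt "0.02 -0.2 0" --pt "0.02 -0.2 0" --pt "0.02 -0.2 0" --roll '[0, 0, 0, 0, 0, 0, 0, 0]'

```text
clock: 11.6
eef_pos: [557.7, -130.3, 28.0]
eef_rot: [3.142, 0.0, 1.676]
force: [-0.3, 0.8, 0.2]
gripper_width: 42.5
gripper_force: 0.3
```

```bash
python3 -c "
from h import *
im,d=bot.get_image('side'); o=bot.get_obs(); print(o['force'],loc(o['eef_pos']))
save(cv2.resize(im[180:260,240:400],None,fx=5,fy=5,interpolation=cv2.INTER_CUBIC),'pics/s1.png')"
```

```text
[-0.3293345   1.17110363 -0.3646055 ] [  1.21588917 127.0507688 ]
```

View pics/s1.png

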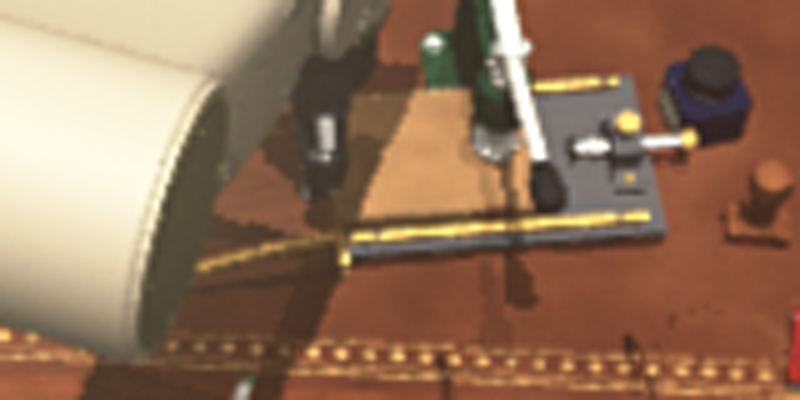

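>>> servo_tool --pt "0.01 -0.1 0" --pt "0.01 -0.1 0" --pt "0.01 -0.1 0" --pt "0.01 -0.1 0" --pt "0.01 -0.1 0" --pt "0.01 -0.1 0" --pt "0 0 0" --pt "0 0 0" --roll '[0, 0, 0, 0, 0, 0, 0, 0]'

```text
clock: 12.65
eef_pos: [558.4, -136.3, 28.1]
eef_rot: [3.141, 0.0, 1.676]
force: [0.1, -0.2, 0.3]
gripper_width: 42.4
gripper_force: 0.0
```

>>> servo_tool --pt "0.005 -0.05 0" --pt "0.005 -0.05 0" --pt "0.005 -0.05 0" --pt "0.005 -0.05 0" --pt "0 -0.03 0" --pt "0 0 0" --pt "0 0 0" --pt "0 0 0" --roll '[0, 0, 0, 0, 0, 0, 0, 0]'

```text
clock: 13.65
eef_pos: [558.5, -138.5, 28.0]
eef_rot: [3.141, 0.0, 1.676]
force: [0.7, 1.5, 1.0]
gripper_width: 42.9
gripper_force: 0.8
```

>>> servo_tool --pt "0.005 -0.05 0" --pt "0.005 -0.05 0" --pt "0.005 -0.05 0" --pt "0.005 -0.05 0" --pt "0 0 0" --pt "0 0 0" --pt "0 0 0" --pt "0 0 0" --roll '[0, 0, 0, 0, 0, 0, 0, 0]'

```text
clock: 14.65
eef_pos: [558.6, -140.5, 27.9]
eef_rot: [-3.141, 0.0, 1.676]
force: [-0.9, 1.1, 0.7]
gripper_width: 43.2
gripper_force: 0.4
```

>>> servo_tool --pt "0.01 -0.05 0" --pt "0.01 -0.05 0" --pt "0.01 -0.05 0" --pt "0.01 -0.05 0" --pt "0 0 0" --pt "0 0 0" --pt "0 0 0" --pt "0 0 0" --roll '[0, 0, 0, 0, 0, 0, 0, 0]'

```text
clock: 15.65
eef_pos: [559.1, -142.5, 28.0]
eef_rot: [-3.142, 0.0, 1.676]
force: [-0.6, 1.1, 0.8]
gripper_width: 43.0
gripper_force: 0.1
```

Run:
```python
from h import *
im,d=bot.get_image('side'); o=bot.get_obs(); print(o['force'],loc(o['eef_pos']),o['clock'])
save(cv2.resize(im[195:240,295:385],None,fx=8,fy=8,interpolation=cv2.INTER_CUBIC),'pics/s2.png')
```

```text
[-0.22971798  0.06901972 -0.25134512] [  1.2927215  114.95426191] 15.7
```

View pics/s2.png

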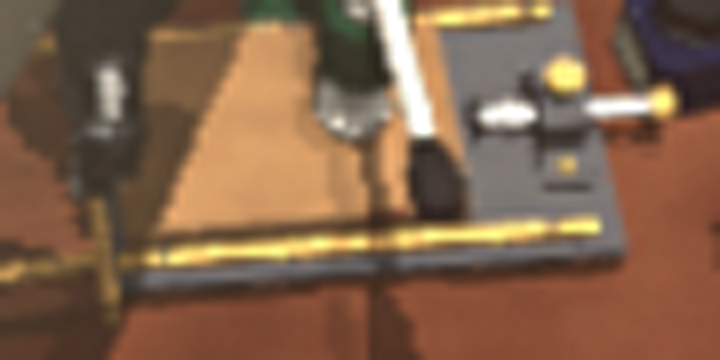

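>>> servo_tool --pt "0.01 -0.04 0" --pt "0.01 -0.04 0" --pt "0 -0.04 0" --pt "0 -0.04 0" --pt "0 -0.04 0" --pt "0 0 0" --pt "0 0 0" --pt "0 0 0" --roll '[0, 0, 0, 0, 0, 0, 0, 0]'

```text
clock: 16.7
eef_pos: [559.3, -144.6, 28.0]
eef_rot: [3.142, 0.0, 1.676]
force: [-0.8, 0.9, -0.3]
gripper_width: 42.7
gripper_force: 0.1
```

>>> servo_tool --pt "0.01 -0.03 0" --pt "0.01 -0.03 0" --pt "0 -0.03 0" --pt "0 -0.03 0" --pt "0 0 0" --pt "0 0 0" --pt "0 0 0" --pt "0 0 0" --roll '[0, 0, 0, 0, 0, 0, 0, 0]'

```text
clock: 17.7
eef_pos: [559.5, -145.7, 28.0]
eef_rot: [3.142, 0.0, 1.676]
force: [0.0, 0.2, 0.1]
gripper_width: 42.8
gripper_force: 0.4
```

>>> servo_tool --pt "0.01 -0.03 0" --pt "0.01 -0.03 0" --pt "0 -0.03 0" --pt "0 -0.03 0" --pt "0 0 0" --pt "0 0 0" --pt "0 0 0" --pt "0 0 0" --roll '[0, 0, 0, 0, 0, 0, 0, 0]'

```text
clock: 18.7
eef_pos: [559.7, -146.9, 28.0]
eef_rot: [3.142, 0.0, 1.676]
force: [0.0, 0.9, -0.5]
gripper_width: 42.5
gripper_force: 0.4
```

>>> servo_tool --pt "0.01 -0.03 0" --pt "0 -0.03 0" --pt "0 -0.03 0" --pt "0 -0.03 0" --pt "0 0 0" --pt "0 0 0" --pt "0 0 0" --pt "0 0 0" --roll '[0, 0, 0, 0, 0, 0, 0, 0]'

```text
clock: 19.7
eef_pos: [559.8, -148.1, 28.0]
eef_rot: [3.142, 0.0, 1.676]
force: [-0.1, 0.8, 1.3]
gripper_width: 42.6
gripper_force: 0.5
```

>>> servo_tool --pt "0.01 -0.03 0" --pt "0 -0.03 0" --pt "0.01 -0.03 0" --pt "0 -0.03 0" --pt "0 0 0" --pt "0 0 0" --pt "0 0 0" --pt "0 0 0" --roll '[0, 0, 0, 0, 0, 0, 0, 0]'

```text
clock: 20.7
eef_pos: [560.0, -149.3, 28.0]
eef_rot: [3.142, 0.0, 1.676]
force: [-0.1, 0.6, 1.6]
gripper_width: 43.0
gripper_force: 0.5
```

>>> servo_tool --pt "0.01 -0.03 0" --pt "0 -0.03 0" --pt "0.01 -0.03 0" --pt "0 -0.03 0" --pt "0 0 0" --pt "0 0 0" --pt "0 0 0" --pt "0 0 0" --roll '[0, 0, 0, 0, 0, 0, 0, 0]'

```text
clock: 21.7
eef_pos: [560.2, -150.6, 28.0]
eef_rot: [-3.142, 0.0, 1.676]
force: [-0.6, 1.4, 0.8]
gripper_width: 42.6
gripper_force: 0.5
```

>>> servo_tool --pt "0.01 -0.03 0" --pt "0 -0.03 0" --pt "0.01 -0.03 0" --pt "0 -0.03 0" --pt "0 0 0" --pt "0 0 0" --pt "0 0 0" --pt "0 0 0" --roll '[0, 0, 0, 0, 0, 0, 0, 0]'

```text
clock: 22.7
eef_pos: [560.4, -151.7, 28.0]
eef_rot: [-3.142, 0.0, 1.676]
force: [-0.3, 0.8, 0.3]
gripper_width: 42.6
gripper_force: 0.5
```

>>> servo_tool --pt "0.01 -0.03 0" --pt "0 -0.03 0" --pt "0.01 -0.03 0" --pt "0 -0.03 0" --pt "0 0 0" --pt "0 0 0" --pt "0 0 0" --pt "0 0 0" --roll '[0, 0, 0, 0, 0, 0, 0, 0]'

```text
clock: 23.7
eef_pos: [560.6, -152.8, 28.0]
eef_rot: [-3.142, -0.0, 1.676]
force: [-1.1, 4.5, 0.8]
gripper_width: 42.8
gripper_force: 2.3
```

Run:
```python
from h import *
im,d=bot.get_image('side'); o=bot.get_obs(); print(o['force'],loc(o['eef_pos']),o['clock'])
save(cv2.resize(im[195:240,295:385],None,fx=8,fy=8,interpolation=cv2.INTER_CUBIC),'pics/s3.png')
```

```text
[-1.42937435  3.43234088  0.38165269] [  1.73481365 104.62770763] 23.75
```

View pics/s3.png

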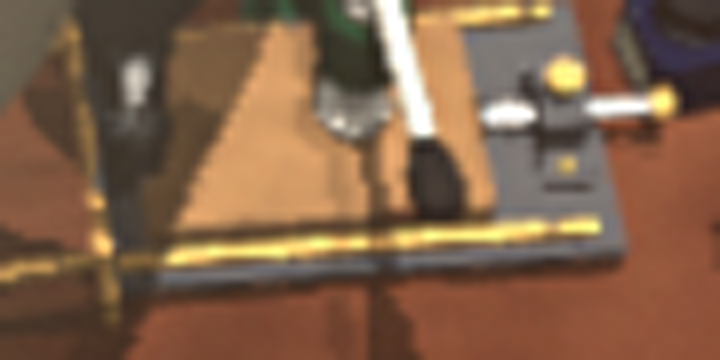

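The picture shows the leading edge meeting the pad at (483,115), and the force is rising. I'll press about 1.3 mm more.

>>> servo_tool --pt "0 -0.03 0" --pt "0 -0.03 0" --pt "0.01 -0.03 0" --pt "0 -0.03 0" --pt "0 -0.01 0" --pt "0 0 0" --pt "0 0 0" --pt "0 0 0" --roll '[0, 0, 0, 0, 0, 0, 0, 0]'

```text
clock: 24.75
eef_pos: [560.6, -153.5, 27.9]
eef_rot: [-3.141, -0.001, 1.676]
force: [-1.2, 7.8, 3.1]
gripper_width: 43.1
gripper_force: 3.8
```

>>> servo_tool --pt "0 -0.02 0" --pt "0 -0.02 0" --pt "0 0 0" --pt "0 0 0" --pt "0 0 0" --pt "0 0 0" --pt "0 0 0" --pt "0 0 0" --roll '[0, 0, 0, 0, 0, 0, 0, 0]'

```text
clock: 25.75
eef_pos: [560.6, -153.7, 28.0]
eef_rot: [-3.141, -0.001, 1.676]
force: [-1.7, 8.3, 3.0]
gripper_width: 42.3
gripper_force: 4.2
```

>>> servo_tool --pt "0 0.03 0" --pt "0 0.03 0" --pt "0 0.03 0" --pt "0 0.03 0" --pt "0 0.03 0" --pt "-0.01 0.05 0" --pt "-0.01 0.1 0" --pt "-0.02 0.3 0" --roll '[0, 0, 0, 0, 0, 0, 0, 0]'

```text
clock: 26.75
eef_pos: [560.3, -148.9, 28.0]
eef_rot: [3.141, 0.001, 1.675]
force: [-0.3, 0.1, 0.2]
gripper_width: 42.5
gripper_force: 0.0
```

>>> servo_tool --pt "-0.2 2 0" --pt "-0.3 3 0" --pt "0 1 4" --pt "0 0 6" --pt "0 0 6" --pt "0 0 6" --pt "-2 -2 3" --pt "-3 -3 0" --roll '[0, 0, 0, 0, 0, 0, 0, 0]' --grip 0

```text
clock: 27.75
eef_pos: [506.6, -137.9, 281.9]
eef_rot: [3.136, 0.003, 1.678]
force: [-0.8, -1.1, -0.9]
gripper_width: 0.0
gripper_force: 0.0
```

Run:
```python
from h import *
book('pics/t7.png',38.5); heights()
im,d=bot.get_image('top'); ds=np.load('top_d.npy')
for cam in('top','side'):
    if cam=='side': im,d=bot.get_image('side')
    for r in bot.spot_point(cam,'knob_top')[:2]:
        u,v=r['centre']; print(cam,r['confidence'],[u,v],pix2w(cam,u,v,d[int(v),int(u)]),ray(cam,u,v,186))
    # top-most surface near knob
    P=np.append(wor(-128,0),186); u,v=np.round(w2pix(cam,P)).astype(int)
    pts=np.array([pix2w(cam,a,b,d[b,a]) for b in range(v-8,v+9) for a in range(u-8,u+9)])
    k=pts[(pts[:,2]>165)&(pts[:,2]<200)]; print(P,(u,v),len(k),k.mean(0) if len(k) else 0,k.min(0),k.max(0))
```

```text
Traceback (most recent call last):
  File "h.py", line 25, in book
    c=max(cv2.findContours(m,0,1)[0],key=cv2.contourArea)
ValueError: max() iterable argument is empty
```

Run:
```python
from h import *
im,d=bot.get_image('side')
for r in bot.spot_point('side','knob_top')[:2]:
    u,v=r['centre']; print(r['confidence'],[u,v],ray('side',u,v,186))
save(cv2.resize(im[195:240,295:385],None,fx=8,fy=8,interpolation=cv2.INTER_CUBIC),'pics/s4.png')
```

```text
0.74 [349.9, 215.3] [ 444.12419066 -275.85968847  186.        ]
```

View pics/s4.png

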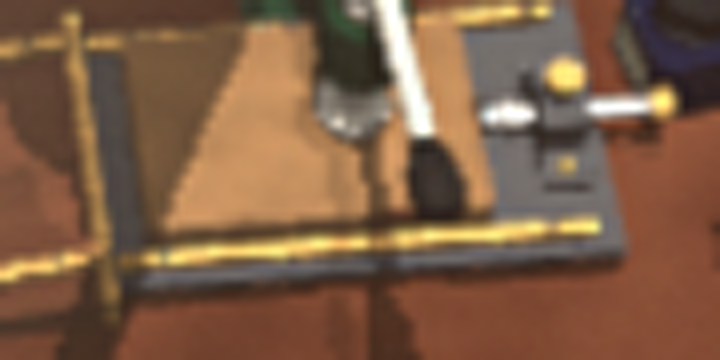

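Book is flat behind the lip and touching the pad at (480,115). Next, above the knob.

>>> servo_tool --pt "-1.2 -2.6 0" --pt "-1.2 -2.6 0" --pt "-1.2 -2.6 0" --pt "-1.2 -2.6 0" --pt "-1.2 -2.7 -1" --pt "-0.2 -0.2 -2" --pt "0 0 -3" --pt "0 0 -1.5" --roll '[0, 0, 0, 0, 0, 0, 0, 0]'

```text
clock: 28.9
eef_pos: [442.9, -269.4, 200.0]
eef_rot: [-3.139, -0.003, 1.677]
force: [-0.1, 0.8, -0.4]
gripper_width: -0.0
gripper_force: 0.0
```

>>> servo_tool --pt "0 0 -0.3" --pt "0 0 -0.3" --pt "0 0 -0.3" --pt "0 0 -0.3" --pt "0 0 -0.3" --pt "0 0 -0.3" --pt "0 0 0" --pt "0 0 0" --roll '[0, 0, 0, 0, 0, 0, 0, 0]'

```text
clock: 29.9
eef_pos: [443.3, -271.7, 185.1]
eef_rot: [3.142, 0.0, 1.676]
force: [-1.1, 0.3, 0.8]
gripper_width: 0.0
gripper_force: 0.6
```

>>> servo_tool --pt "0 0 -0.1" --pt "0 0 -0.1" --pt "0 0 -0.1" --pt "0 0 -0.1" --pt "0 0 -0.1" --pt "0 0 -0.1" --pt "0 0 0" --pt "0 0 0" --roll '[0, 0, 0, 0, 0, 0, 0, 0]'

```text
clock: 30.9
eef_pos: [443.3, -271.5, 178.9]
eef_rot: [3.142, -0.0, 1.676]
force: [-0.9, 0.1, 1.5]
gripper_width: -0.3
gripper_force: 0.8
```

>>> servo_tool --pt "0 0 -0.05" --pt "0 0 -0.05" --pt "0 0 -0.05" --pt "0 0 -0.05" --pt "0 0 0" --pt "0 0 0" --pt "0 0 0" --pt "0 0 0" --roll '[0, 0, 0, 0, 0, 0, 0, 0]'

```text
clock: 31.9
eef_pos: [443.3, -271.6, 176.9]
eef_rot: [3.142, -0.0, 1.676]
force: [-1.7, -1.5, 2.2]
gripper_width: 0.0
gripper_force: 0.9
```

>>> servo_tool --pt "0 0 -0.03" --pt "0 0 -0.03" --pt "0 0 -0.03" --pt "0 0 -0.01" --pt "0 0 0" --pt "0 0 0" --pt "0 0 0" --pt "0 0 0" --roll '[0, 0, 0, 0, 0, 0, 0, 0]'

```text
clock: 32.9
eef_pos: [443.3, -271.6, 176.0]
eef_rot: [-3.142, -0.0, 1.676]
force: [-2.5, 0.2, 2.5]
gripper_width: 0.1
gripper_force: 1.4
```

>>> servo_tool --pt "0 0 -0.03" --pt "0 0 -0.03" --pt "0 0 -0.03" --pt "0 0 -0.01" --pt "0 0 0" --pt "0 0 0" --pt "0 0 0" --pt "0 0 0" --roll '[0, 0, 0, 0, 0, 0, 0, 0]'

```text
clock: 33.9
eef_pos: [443.3, -271.6, 175.3]
eef_rot: [3.142, 0.0, 1.676]
force: [-4.2, 1.0, 6.0]
gripper_width: 0.1
gripper_force: 2.9
```

>>> servo_tool --pt "0 0 -0.02" --pt "0 0 -0.02" --pt "0 0 -0.02" --pt "0 0 -0.02" --pt "0 0 0" --pt "0 0 0" --pt "0 0 0" --pt "0 0 0" --roll '[0, 0, 0, 0, 0, 0, 0, 0]'

```text
clock: 34.9
eef_pos: [443.3, -271.7, 175.0]
eef_rot: [3.141, 0.0, 1.676]
force: [-5.0, 1.9, 9.0]
gripper_width: 0.3
gripper_force: 4.5
```

>>> servo_tool --pt "0 0 -0.03" --pt "0 0 -0.03" --pt "0 0 -0.03" --pt "0 0 0" --pt "0 0 0" --pt "0 0 0" --pt "0 0 0" --pt "0 0 0" --roll '[0, 0, 0, 0, 0, 0, 0, 0]'

```text
clock: 35.9
eef_pos: [443.3, -271.8, 174.6]
eef_rot: [3.141, 0.001, 1.676]
force: [-6.3, 2.0, 12.0]
gripper_width: -0.1
gripper_force: 6.3
```

>>> servo_tool --pt "0 0 -0.03" --pt "0 0 -0.02" --pt "0 0 0" --pt "0 0 0" --pt "0 0 0" --pt "0 0 0" --pt "0 0 0" --pt "0 0 0" --roll '[0, 0, 0, 0, 0, 0, 0, 0]'

```text
clock: 36.9
eef_pos: [443.4, -271.8, 174.4]
eef_rot: [3.141, 0.001, 1.676]
force: [-7.0, 3.5, 15.7]
gripper_width: 0.4
gripper_force: 7.4
```

>>> servo_tool --pt "0 0 0.05" --pt "0 0 0.1" --pt "0 0 0.1" --pt "0 0 0.2" --pt "0 0 0.3" --pt "0 0 0.4" --pt "0 0 0.5" --pt "0 0 0.5" --roll '[0, 0, 0, 0, 0, 0, 0, 0]'

```text
clock: 37.9
eef_pos: [443.2, -271.5, 194.4]
eef_rot: [-3.141, -0.0, 1.676]
force: [-0.4, 1.8, -1.1]
gripper_width: -0.0
gripper_force: 0.0
```

>>> servo_tool --pt "0 0 3" --pt "0 0 5" --pt "-1 2 4" --pt "-2 4 0" --pt "-2 5 0" --pt "-2 5 0" --pt "0 5 0" --pt "0 5 0" --roll '[0, 0, 0, 0, 0, 0, 0, 0]'

```text
clock: 38.9
eef_pos: [372.8, -10.2, 314.7]
eef_rot: [3.14, 0.0, 1.675]
force: [0.6, -0.8, 0.2]
gripper_width: 0.1
gripper_force: 0.0
```

Run:
```python
from h import *
im,d=bot.get_image('side')
for r in bot.spot_point('side','knob_top')[:1]: print(ray('side',*r['centre'],186))
save(cv2.resize(im[195:240,295:385],None,fx=8,fy=8,interpolation=cv2.INTER_CUBIC),'pics/s5.png')
```

```text
[ 443.73026036 -275.2045917   186.        ]
```

View pics/s5.png

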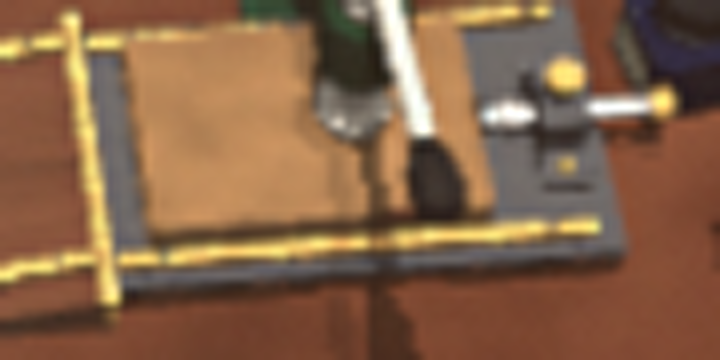

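The lever is back up and the book hasn't moved: leading edge at (480,115) on the pad, lying flat behind the lip. Handing in.

```bash
python3 -c "
from h import *
print(bot.close_job())"
```

```text
the job is handed in; nothing more can be done
None
```

I fed the book up the ramp and seated it against the gauge pad, stamped it with an estimated 40 N at the die, let the lever back up and handed the job in at about 39 s; the hand-in returned no verdict.

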